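# Key the drive spacer home on the jar mixer

## Task

Of the two jar mixers on the lab bench, one has its brass keyed spacer riding high on the drive block, because its two ears lie across the block instead of in the keyway. Turn that spacer on its spindle until both ears drop into the keyway and it sits fully home, flat on the drive block, then let go of it. Leave the spacer of the other mixer, which is already home, where it is.

Things in the scene. Friction and masses are not known exactly. Their poses are not given: they have to be found in the camera images.
- spacer_boss (a point): The high keyed spacer, brass, 0.4 kg, on the spindle: square boss 36 x 36 mm, 54 tall, 20 mm bore; under it two opposite, like ears along x, each 8 mm wide, 12 tall, reaching 32 mm from the axis. Ears rest on the drive block; it turns freely. Point: boss centre on the bore axis, 39 mm above the ears' undersides. x: along the ears, y: across; both square to the boss's flats. z: up.
- mixer_keyway (a point): Its mixer's drive block (fixed): 78 mm square, aluminium, top 82 mm above the bench, on a white housing 150 x 130 mm. A keyway 20 mm wide, 14 deep runs right across; ears enter within 10 degrees of it. A 16 mm spindle rises 70 mm. Point: spindle axis at block-top height; x: along the keyway, z: up. spacer_boss is 39 mm above it when high, 27 when home (boss flat on the block, 12 mm drop).
- spacer2_boss (a point): The same kind of spacer on the other, identical mixer, already home in its keyway and to be left there. Point and axes as for spacer_boss.
Not all that is in view belongs to the job. Leave any black or red look-alike of the part that bears spacer_boss alone.

How it is judged:
By the outcome, as a careful person would: the job done as asked, in the order asked, and still so for the second after the job is handed in, with the robot touching nothing.
It also fails if it takes over 35 s, if anything falls off the work surface, if the arm or the gripper's body presses on something with over 40 N, if the wrist force passes 120 N, or if a joint passes its speed limit or range.

## Robot

A 7-joint arm with a two-finger parallel gripper is mounted at the origin on the work surface. World frame = base frame: x ahead of the robot, y to its left, z up, the work surface at z = 0. Lengths are in mm, angles in rad, forces in N, time in s.
With the tool pointing down it reaches from about 425 to 975 mm from the base axis. Payload 16.7 kg.
Tool frame: the origin (TCP) lies between the finger pads; the fingertips stand ahead of it and the grasp point (between the pads) lies 5 mm behind it (tcp_to_tips is the z of the fingertips in the tool frame, in mm); z points along the fingers, y is the direction in which the jaws open and shut (so a half turn about z gives the same grasp; the last joint's range is limited). The gripper opens to 85 mm and grips with 20 to 120 N. Pads are 22 mm wide; open, the fingers measure 114 mm over their backs; the gripper's body (76 mm by 85 mm) begins 54 mm behind the grasp point. The pads swing forward as they close: fully open they stand 13 mm farther back than shut.
Start: joints at [-1.274, 0.426, 0.074, 1.606, -0.034, 1.111, -0.067], TCP at [291.046, 608.99, 245.302] pointing down, gripper open.
Joint ranges: [-2.85, 2.85], [-0.5, 2.14], [-1.23, 1.37], [0.21, 2.46], [-1.02, 4.16], [0.16, 2.05], [-2.73, 2.73]. Speed limits (rad/s): [1.89, 1.89, 2.39, 2.39, 3.01, 3.01, 3.01].

## Interface

Orientations are given as [roll, pitch, yaw] about the fixed x, y, z axes, in that order (R = Rz(yaw) Ry(pitch) Rx(roll)).
In Python, from rig import state, snapshot, get_calibration, job_done, recognise, silhouettes, tcp_to_tips gives the robot as it stands.
- The arm moves only by the tool servo_tool, never from a script. Its argument "commands" is text: rows parted by semicolons, each of 7 numbers parted by spaces: the closure, from 0 (fully open) to 1 (shut), then the shift along the world's x, y, z in cm, then the turn, a rotation vector about the world's x, y, z in degrees. A call has 1 to 10 rows; each row is the pose to reach, as a shift and turn from the pose commanded when the call began; what a row does not reach only later rows make up. A row lasts 1/12 s, in which the tool goes at most 41.7 mm and 7.16 degrees, less where a joint would pass 70% of its speed; a pose out of reach is approached as far as the arm can. A call with a gripper value outside its range is refused whole. The fingers move at their own pace and stop on an object; "grip_force" is the grip in N (left out, the last holds). Time passes only in rows, so rows that repeat a pose let the fingers close. It gives the time, the measured TCP pose, the force and the opening at its end, in the units of the state.
- state(): the state, without advancing time (a new reading comes with each control period).
- snapshot(name): name is "side" or "top"; returns (picture, depth): 420x560x3 uint8, red, green, blue; 420x560 float32, mm along the optical axis (not along the pixel's ray), 0 where there is no reading.
- get_calibration(name): a dict with "mtx" (3x3 intrinsics, pixels), "rvec" (rotation vector, rad) and "tvec" (3), from world to camera coordinates, as OpenCV has them. Camera axes: x right, y down, z forward; pixel columns grow to the right and rows downward; lengths in mm; the calibration is good to about 2 mm. A picture is of the moment at which its call begins. get_calibration takes no time and is no camera call.
- job_done(): hands the job in, once; it reports no verdict.
Trained networks look in the newest picture that a camera, given by its name, has taken for a name from the list of things; names that differ only in an ending like _2 or _b are one class to them, and where a whole thing is asked for, a point or a joint stands for the part that bears it (a point fixed in the world has none). Each returns a list of dicts, best first, with "confidence" (0 to 1); they miss things now and then, are a little off and sometimes report something else, mostly with a low value. They report only what shows in the picture. A call takes as long as a camera call. They do not tell look-alikes from the thing itself.
- recognise(camera, query): "rect" ([centre column, centre row, width, height] in pixels, round what is visible of it).
- silhouettes(camera, query): "mask" (420x560 bool, what is visible of it) and "rect" ([centre column, centre row, width, height] in pixels, round what is visible of it).
The state is a dict: "time": time; "joint_positions": joint angles; "joint_velocities": joint speeds; "joint_torque": joint torques, N m; "tcp_pos": TCP position; "ee_rot": TCP orientation; "wrist_force": force on the tool from outside, world axes, zero at the start; "moment": the same for the moment, N m; "grip_width": finger opening in mm.
Only numpy, scipy, OpenCV 4.12 (cv2) and the standard library are available. Lean on these libraries where they do the work, as an engineer would, in place of code of your own. Each camera call takes 0.05 s, during which the arm holds its last target.

## Working session

There is one attempt and no reset: what is moved stays moved. The work goes in short steps, Python scripts to look and compute and a tool call to move; the robot and the scene stay as the last step left them, time stands still between calls to the robot, and variables do not carry over. Pictures are saved under pics/ and viewed, and the job is handed in when it is done.

Besides the shell and the picture viewer there is one more tool, called after ">>>" by a JSON object that holds its "method" and its "body", one argument or row to a line. servo_tool: Moves the arm, as the interface text tells. Its arguments: {"type":"object","properties":{"commands":{"type":"string"},"grip_force":{"type":"number"}},"required":["commands"]}

```bash
ls; mkdir -p pics; python3 - <<'E'
from rig import *
import cv2,numpy as np
s=state();print(s);print(tcp_to_tips)
for n in("side","top"):
    p,d=snapshot(n);cv2.imwrite(f"pics/{n}0.png",p[:,:,::-1]);np.savez(f"{n}0.npz",p=p,d=d)
    c=get_calibration(n);print(n,c)
    for q in("spacer_boss","mixer_keyway"):
        try:
            for r in silhouettes(n,q): print(q,r["confidence"],np.round(r["rect"]))
        except Exception as e: print(q,e)
print(state()["time"])
E
```

```text
pics
{'time': 0.0, 'joint_positions': array([-1.2745356 ,  0.42678379,  0.07384838,  1.6065856 , -0.0341007 ,
        1.11081436, -0.0670634 ]), 'joint_velocities': array([-0.00010607, -0.00084388,  0.00297112, -0.00073416,  0.00036951,
       -0.00116305, -0.00176598]), 'joint_torque': array([-1.26522032e-04, -9.49836230e+01,  3.76047671e+00, -4.63507533e+01,
        1.91993167e-02,  1.01785109e-02, -6.35149968e-05]), 'tcp_pos': array([290.87931541, 608.68261353, 244.5854159 ]), 'ee_rot': array([-3.14026483e+00,  1.00430680e-04,  2.69583955e+00]), 'wrist_force': array([-0.57907077,  0.07753509,  0.21499589]), 'moment': array([-0.01372628, -0.04072136, -0.01861444]), 'grip_width': 85.4535810007863}
14.0
side {'mtx': array([[420.42168361,   0.        , 273.93259565],
       [  0.        , 420.42168361, 206.87607267],
       [  0.        ,   0.        ,   1.        ]]), 'rvec': array([ 0.13474278, -2.74220422,  1.45943482]), 'tvec': array([565.01382409, 122.50694199, 802.42625232])}
spacer_boss 0.91 [308. 304.  43.  57.]
spacer_boss 0.76 [207. 330.  40.  57.]
spacer_boss 0.61 [320. 271.  29.  36.]
mixer_keyway 0.93 [304. 341. 116. 124.]
top {'mtx': array([[461.36124232,   0.        , 276.27640875],
       [  0.        , 461.36124232, 212.54561106],
       [  0.        ,   0.        ,   1.        ]]), 'rvec': array([ 2.15427707, -2.09814824,  0.19752987]), 'tvec': array([ -7.8669017 , 584.07003972, 862.22269995])}
spacer_boss 0.93 [144. 246.  38.  31.]
spacer_boss 0.82 [228. 267.  22.  30.]
spacer_boss 0.63 [169. 179.  30.  30.]
mixer_keyway 0.73 [153. 254.  85.  83.]
0.3
```

View pics/side0.png

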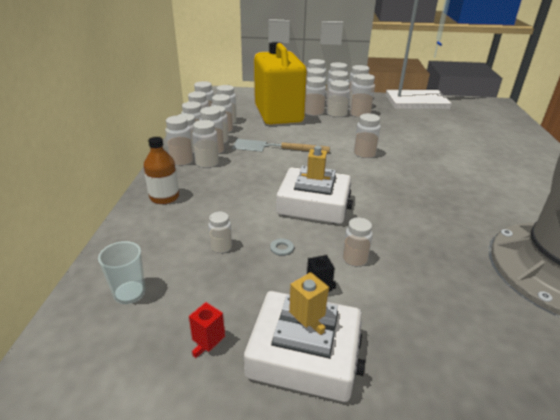

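View pics/top0.png

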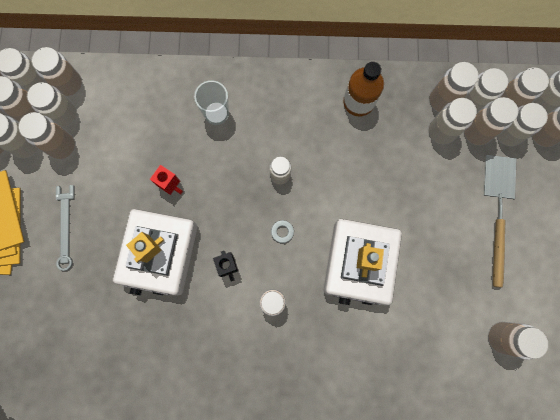

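The two views show brass spacers at side (308,304)/top (144,246) and side (317,165)/top (372,258). The red look-alike is at side (207,330)/top (167,180) and the black one at side (320,271)/top (227,265). I'll crop in and measure.

```bash
cat > h.py <<'E'
import cv2,numpy as np
from rig import *
def cal(n):
    c=get_calibration(n);R=cv2.Rodrigues(np.array(c["rvec"],float))[0];return np.array(c["mtx"]),R,np.array(c["tvec"]).ravel()
def cloud(n,d):
    K,R,t=cal(n);v,u=np.mgrid[0:420,0:560]
    X=np.stack([(u-K[0,2])/K[0,0]*d,(v-K[1,2])/K[1,1]*d,d],-1)
    return (X-t)@R
def proj(n,P):
    c=get_calibration(n);return cv2.projectPoints(np.atleast_2d(np.array(P,float)),np.array(c["rvec"]),np.array(c["tvec"]),np.array(c["mtx"]),None)[0][:,0]
E
python3 - <<'E'
from h import *
a=np.load("side0.npz")["p"];b=np.load("top0.npz")["p"]
A=cv2.resize(a[260:400,235:375],None,fx=4,fy=4,interpolation=3)
B=cv2.resize(b[195:305,100:210],(560,560),interpolation=3)
cv2.imwrite("pics/crop_s.png",A[:,:,::-1]);cv2.imwrite("pics/crop_t.png",B[:,:,::-1])
for n in("side","top"):
    K,R,t=cal(n);print(n,-R.T@t,R[2])
T=cloud("top",np.load("top0.npz")["d"]);S=cloud("side",np.load("side0.npz")["d"])
for u,v in[(144,246),(372,258),(130,235),(175,225),(60,300),(155,250),(182,285)]:print("top",u,v,T[v,u].round(1))
for u,v in[(308,284),(308,304),(317,152),(285,336),(270,300)]:print("side",u,v,S[v,u].round(1))
E
```

```text
side [514.62402095 646.70447924 543.2052064 ] [ 0.06913947 -0.82630336 -0.55896555]
top [417.24942781   7.27000132 954.18957541] [ 1.82149560e-01  3.07605359e-04 -9.83270788e-01]
top 144 246 [500.6 237.  150.1]
top 372 258 [ 490.  -161.   151.5]
top 130 235 [530.8 291.8  59.6]
top 175 225 [552.7 205.1  60.6]
top 60 300 [402.  439.8   3.2]
top 155 250 [496.7 224.3 123. ]
top 182 285 [437.7 189.3  34.5]
side 308 284 [502.1 245.6 154. ]
side 308 304 [500.8 267.5 140.3]
side 317 152 [ 492.5 -159.6  144.1]
side 285 336 [528.2 276.   85. ]
side 270 300 [556.4 194.7  65.2]
```

View pics/crop_s.png

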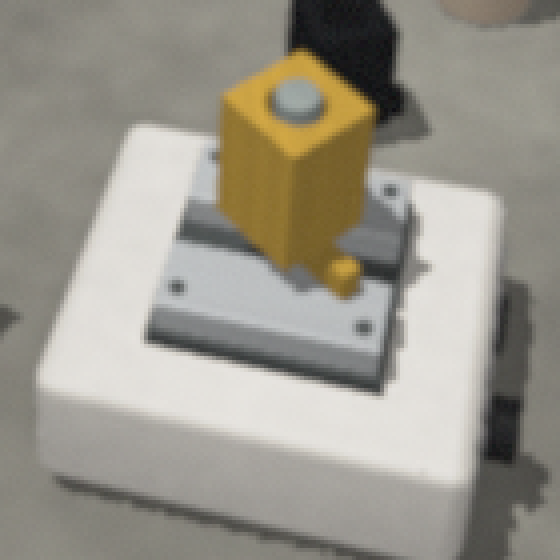

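View pics/crop_t.png

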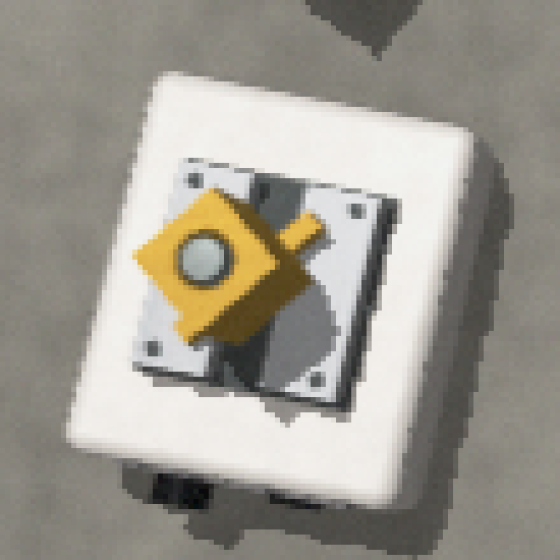

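```bash
cat >> h.py <<'E'
def planepts(n,m,z):
    K,R,t=cal(n);v,u=np.nonzero(m);r=np.stack([(u-K[0,2])/K[0,0],(v-K[1,2])/K[1,1],np.ones(len(u))],-1)@R
    C=-R.T@t;s=(z-C[2])/r[:,2];return C[:2]+r[:,:2]*s[:,None]
def rect(P):
    (c,s,a)=cv2.minAreaRect(P.astype(np.float32));return np.round(c,1),np.round(s,1),round(((a+45)%90)-45,1)
E
python3 - <<'E'
from h import *
for n in("top","side"):
    f=np.load(n+"0.npz");p=f["p"].astype(int);d=f["d"];W=cloud(n,d)
    hsv=cv2.cvtColor(f["p"],cv2.COLOR_RGB2HSV)
    yel=(hsv[...,1]>120)&(hsv[...,0]>12)&(hsv[...,0]<32)
    for cx,cy in((500,240),(490,-160)):
        near=(np.hypot(W[...,0]-cx,W[...,1]-cy)<60)
        mt=near&yel&(W[...,2]>130)
        print(n,cy,"zhist",np.percentile(W[mt][:,2],[50,90,98]) if mt.any() else 0)
        bright=near&yel&(hsv[...,2]>195)
        for nm,m in(("topz",near&(W[...,2]>(142 if cy>0 else 131))&yel),("earz",near&yel&(W[...,2]<108)),):
            m=m.astype(np.uint8)
            P=planepts(n,m,148 if cy>0 else 136) if nm=="topz" else W[m>0][:,:2]
            if len(P)>5:print(n,cy,nm,len(P),rect(P))
        bl=near&~yel&(abs(W[...,2]-82)<7);P=planepts(n,bl,82);print(n,cy,"block",len(P),rect(P),np.median(W[bl][:,2]))
        st=near&~yel&(W[...,2]>140);P=planepts(n,st,152);print(n,cy,"spindle",len(P),P.mean(0) if len(P) else 0, np.median(W[st][:,2]) if len(P) else 0)
E
```

```text
top 240 zhist [148.02009921 149.99627296 151.34082406]
top 240 topz 343 (array([500.9, 243.5]), array([37.5, 36.3]), 43.1)
top 240 earz 87 (array([497.7, 239.5]), array([28.8, 62.3]), -35.6)
top 240 block 877 (array([501.2, 243.4]), array([79.7, 77.8]), -9.4) 82.10846649402964
top 240 spindle 91 [501.27073702 244.54594982] 151.38369986056287
top -160 zhist [135.93791746 137.77649698 138.86636094]
top -160 topz 300 (array([ 492.9, -164.1]), array([35.8, 36.3]), -7.2)
top -160 earz 114 (array([ 492. , -159.8]), array([62.7, 32.6]), 8.1)
top -160 block 984 (array([ 492.8, -164.3]), array([78.6, 78.1]), -9.1) 81.99504136527167
top -160 spindle 74 [ 492.43521894 -163.63419454] 152.0616562531542
side 240 zhist [148.33878225 150.04754628 150.70981255]
side 240 topz 526 (array([501.1, 244.7]), array([41.7, 41.8]), 43.8)
side 240 earz 313 (array([500.4, 255.6]), array([24.3, 47.9]), -1.1)
side 240 block 1495 (array([501.6, 245.1]), array([85., 78.]), -9.4) 83.30348443490242
side 240 spindle 156 [503.20092653 244.17015024] 151.94383575979458
side -160 zhist [137.31644365 138.5629821  139.16055999]
side -160 topz 125 (array([ 492.3, -164.4]), array([50.4, 34.6]), -0.5)
side -160 earz 164 (array([ 492.5, -157.5]), array([22.3, 60.1]), -5.1)
side -160 block 515 (array([ 493.4, -162.4]), array([93.4, 79. ]), -8.9) 83.55508767474036
side -160 spindle 58 [ 493.18093878 -156.90757479] 149.73484262180105
```

The target is the spacer at about (501.2, 244.2), top at 148 mm (high; both views agree). The other one's top is at 136 mm (home). The keyway's yaw is −9.4° and the ears' is about −46.5°, so the spacer needs about +37°. First I move above it with the jaws along 43.5°.

>>> {"method": "servo_tool", "body": {
  "commands": "0 21 -36.5 0 0 0 -21;0 21 -36.5 0 0 0 -21;0 21 -36.5 0 0 0 -21;0 21 -36.5 0 0 0 -21;0 21 -36.5 0 0 0 -21;0 21 -36.5 0 0 0 -21;0 21 -36.5 0 0 0 -21;0 21 -36.5 0 0 0 -21;0 21 -36.5 0 0 0 -21;0 21 -36.5 0 0 0 -21",
  "grip_force": 25
}}

```text
time: 1.13
tcp_pos: [499.5, 245.9, 245.6]
ee_rot: [3.141, -0.0, 2.329]
wrist_force: [2.8, 1.1, -1.2]
grip_width: 85.3
```

>>> {"method": "servo_tool", "body": {
  "commands": "0 0 0 0 0 0 0;0 0 0 0 0 0 0;0 0 0 0 0 0 0"
}}

```text
time: 1.38
tcp_pos: [498.8, 248.0, 245.3]
ee_rot: [3.141, -0.0, 2.329]
wrist_force: [-1.4, 0.2, -0.2]
grip_width: 85.6
```

```bash
python3 - <<'E'
from h import *
s=state();print(s["time"],s["tcp_pos"],np.degrees(s["ee_rot"]),s["joint_positions"])
for n in("top","side"):
    p,d=snapshot(n);cv2.imwrite(f"pics/{n}1.png",p[:,:,::-1])
E
```

```text
1.3833 [498.7535168  248.01968609 245.32476789] [ 1.79994214e+02 -1.74624178e-02  1.33434383e+02] [-0.83985981  0.2377726   0.31069365  1.88754659 -0.08452737  1.0288121
  0.26437219]
```

View pics/side1.png

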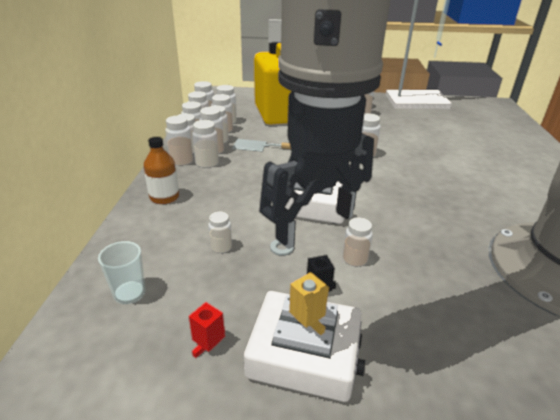

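The arm hangs over the mixer (gripper around side (320,190)), with the spacer clear below at (308,300). I'll correct by (+2.5, −3.8) mm and go down.

>>> {"method": "servo_tool", "body": {
  "commands": "0 0.25 -0.38 0 0 0 0;0 0.25 -0.38 -3 0 0 0;0 0.25 -0.38 -6 0 0 0;0 0.25 -0.38 -9 0 0 0;0 0.25 -0.38 -11 0 0 0;0 0.25 -0.38 -12 0 0 0;0 0.25 -0.38 -12 0 0 0;0 0.25 -0.38 -12 0 0 0"
}}

```text
time: 2.15
tcp_pos: [501.5, 244.4, 125.7]
ee_rot: [-3.141, 0.0, 2.33]
wrist_force: [0.0, -0.2, 1.0]
grip_width: 85.4
```

```bash
python3 - <<'E'
from h import *
s=state();print(s["time"],s["tcp_pos"],s["wrist_force"])
for n in("top","side"):
    p,d=snapshot(n);q=p[230:400,215:385] if n=="side" else p[180:310,90:220]
    cv2.imwrite(f"pics/{n}2.png",cv2.resize(q,(560,560),interpolation=3)[:,:,::-1])
E
```

```text
2.15 [501.47306032 244.35503109 125.71416475] [ 0.00657789 -0.15034884  0.98965186]
```

View pics/side2.png

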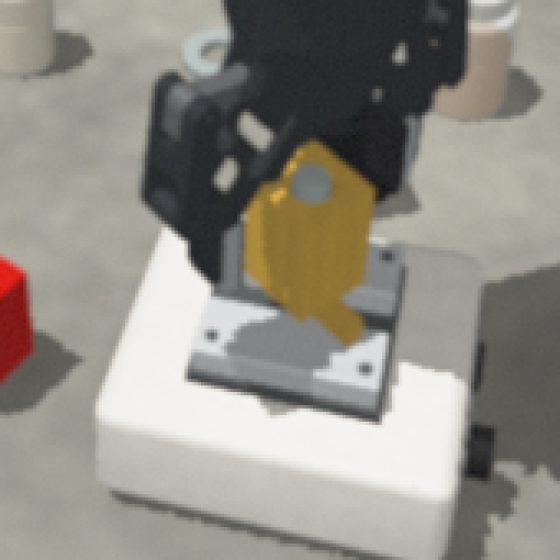

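The fingers straddle the boss (crop (190,190) and (400,150)) with the ears free below. Close.

>>> {"method": "servo_tool", "body": {
  "commands": "0.3 0 0 0 0 0 0;0.5 0 0 0 0 0 0;0.7 0 0 0 0 0 0;1 0 0 0 0 0 0;1 0 0 0 0 0 0;1 0 0 0 0 0 0;1 0 0 0 0 0 0;1 0 0 0 0 0 0",
  "grip_force": 25
}}

```text
time: 2.92
tcp_pos: [501.5, 244.1, 125.7]
ee_rot: [3.141, -0.0, 2.329]
wrist_force: [-1.2, -1.5, 7.0]
grip_width: 35.9
```

>>> {"method": "servo_tool", "body": {
  "commands": "1 0 0 0 0 0 5;1 0 0 0 0 0 10;1 0 0 0 0 0 15;1 0 0 0 0 0 20;1 0 0 0 0 0 25;1 0 0 0 0 0 30;1 0 0 0 0 0 34;1 0 0 0 0 0 37;1 0 0 0 0 0 37;1 0 0 0 0 0 37"
}}

```text
time: 3.75
tcp_pos: [501.2, 243.8, 125.1]
ee_rot: [-3.141, -0.0, 2.973]
wrist_force: [-0.4, 0.1, -3.9]
grip_width: 35.6
```

```bash
python3 - <<'E'
from h import *
s=state();print(s["time"],s["tcp_pos"],np.degrees(s["ee_rot"]),s["wrist_force"],s["moment"],s["grip_width"])
for n in("top","side"):
    p,d=snapshot(n);q=p[230:400,215:385] if n=="side" else p[180:310,90:220]
    cv2.imwrite(f"pics/{n}3.png",cv2.resize(q,(560,560),interpolation=3)[:,:,::-1])
E
```

```text
3.75 [501.23976895 243.80556821 125.13581649] [-1.79984481e+02 -2.06047772e-02  1.70336366e+02] [-0.36224056  0.13390256 -3.86927562] [ 0.02980464  0.01747379 -0.04566155] 35.60931529303439
```

View pics/side3.png

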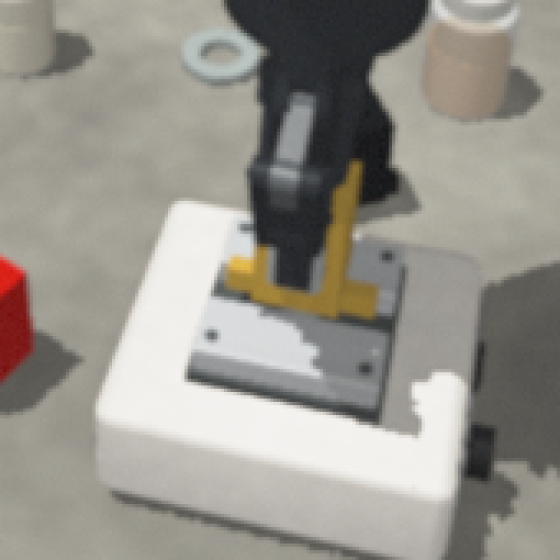

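The ears now lie along the keyway (crop (240,272)–(362,300)). Fz of −3.9 N is the spacer's weight, so it hangs free over the keyway. I'll lower it 12 mm.

>>> {"method": "servo_tool", "body": {
  "commands": "1 0 0 -0.2 0 0 0;1 0 0 -0.4 0 0 0;1 0 0 -0.6 0 0 0;1 0 0 -0.8 0 0 0;1 0 0 -1.0 0 0 0;1 0 0 -1.1 0 0 0;1 0 0 -1.2 0 0 0;1 0 0 -1.2 0 0 0"
}}

```text
time: 4.52
tcp_pos: [501.3, 243.8, 113.6]
ee_rot: [-3.141, -0.0, 2.975]
wrist_force: [-2.9, -2.7, 6.8]
grip_width: 35.7
```

Fz rose to +6.8 N after 11.5 mm of travel, so the spacer is seated. Release, let it settle, retreat upward.

>>> {"method": "servo_tool", "body": {
  "commands": "0.5 0 0 0 0 0 0;0.2 0 0 0 0 0 0;0 0 0 0 0 0 0;0 0 0 0 0 0 0;0 0 0 0 0 0 0;0 0 0 0 0 0 0"
}}

```text
time: 5.02
tcp_pos: [501.4, 244.0, 113.3]
ee_rot: [-3.142, 0.0, 2.975]
wrist_force: [-0.8, 0.7, 0.5]
grip_width: 85.3
```

>>> {"method": "servo_tool", "body": {
  "commands": "0 0 0 2 0 0 0;0 0 0 5 0 0 0;0 0 0 8 0 0 0;0 0 0 12 0 0 0;0 -2 4 14 0 0 0;0 -5 8 14 0 0 0;0 -7 12 14 0 0 0;0 -10 16 14 0 0 0;0 -12 20 14 0 0 0;0 -12 20 14 0 0 0"
}}

```text
time: 5.85
tcp_pos: [378.5, 447.2, 253.5]
ee_rot: [3.141, -0.001, 2.978]
wrist_force: [0.7, 0.2, 0.3]
grip_width: 85.3
```

```bash
python3 - <<'E'
from h import *
print(state()["time"],state()["tcp_pos"],state()["wrist_force"])
for n in("top","side"):
    p,d=snapshot(n);W=cloud(n,d);cv2.imwrite(f"pics/{n}4f.png",p[:,:,::-1])
    hsv=cv2.cvtColor(p,cv2.COLOR_RGB2HSV)
    yel=(hsv[...,1]>120)&(hsv[...,0]>12)&(hsv[...,0]<32)
    for cx,cy in((501,244),(492.5,-164)):
        near=np.hypot(W[...,0]-cx,W[...,1]-cy)<60
        m=near&yel&(W[...,2]>131)
        if m.any():print(n,cy,np.percentile(W[m][:,2],[50,90,98]).round(1),rect(planepts(n,m,136)))
    q=p[230:400,215:385] if n=="side" else p[180:310,90:220]
    cv2.imwrite(f"pics/{n}4.png",cv2.resize(q,(560,560),interpolation=3)[:,:,::-1])
E
```

```text
5.85 [378.50355926 447.20828414 253.51092228] [0.69086844 0.17519428 0.28727767]
top 244 [136.1 138.2 139.9] (array([501.9, 244.1]), array([37.5, 35.9]), -9.4)
top -164 [135.9 137.8 138.5] (array([ 492.8, -164.3]), array([35.8, 36.1]), -8.0)
side 244 [137.4 138.4 139.1] (array([501.5, 244.3]), array([42.5, 35.5]), -9.1)
side -164 [137.4 138.5 139.2] (array([ 491.7, -164. ]), array([34.6, 51.7]), 1.3)
```

View pics/side4.png

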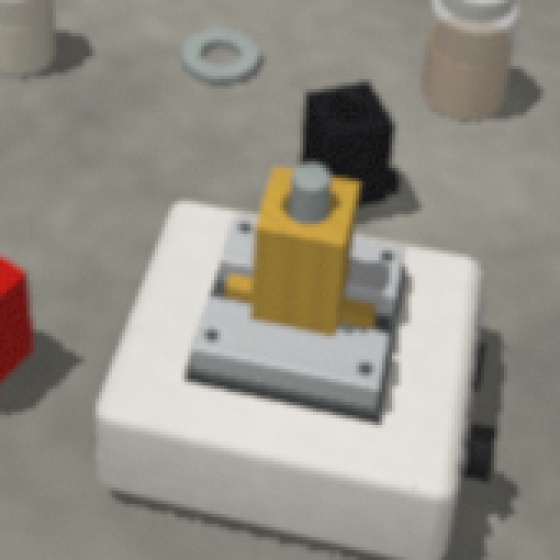

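View pics/top4f.png

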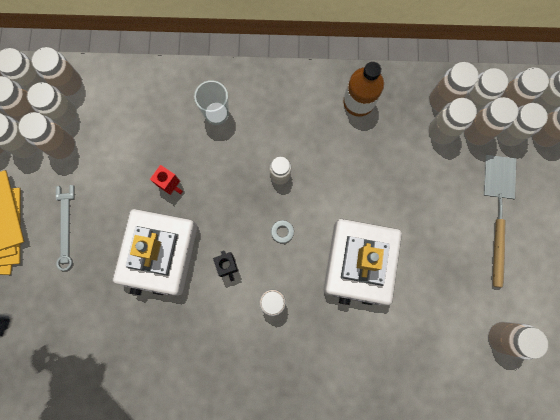

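The spacer is flat on the block with both ears sunk in the keyway (crop (238,287) and (360,312)). Its top is at 136 mm, the same as the other mixer's, and nothing else has moved.

```bash
python3 -c "
from rig import *
print(job_done(),state()['time'])"
```

```text
the job is handed in; nothing more can be done
the job is handed in; nothing more can be done
```

The high spacer is now fully home in its keyway, and I handed the job in at about 6 s with the gripper well clear. I gripped it at 25 N, turned it +37° on its spindle, lowered it about 11.5 mm until it touched the block, then let go and backed the arm off.

- **Height:** its top dropped from 148 mm to 136 mm in the top view, matching the other mixer. The side view read about 1.4 mm higher for both spacers, so the two still agree with each other.
- **Angle:** its yaw is −9.4° in the top view and −9.1° in the side view, against −9.4° for the keyway. Both ears can be seen sunk in the slot.
- **Other spacer:** its position and height were unchanged in the top view. The side-view outlines of that far spacer were too rough to give an angle, both before and after.
- **Forces:** the readings at the end of each move never passed about 8 N. The black and red look-alikes were not touched.

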